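# Lock the carton fence with its wedge

## Robot

A 7-joint arm with a two-finger parallel gripper is mounted at the origin on the work surface. World frame = base frame: x ahead of the robot, y to its left, z up, the work surface at z = 0. Lengths are in m, angles in rad, forces in N, time in s.
With the tool pointing down it reaches from about 0.4 to 0.85 m from the base axis. Payload 10.4 kg.
Tool frame: the origin (TCP) lies on the centre line of the jaws, within the pads' length; the fingertips stand 14 mm ahead of it and the grasp point (between the pads) lies 5 mm behind it; z points along the fingers, x is the direction in which the jaws open and shut, and the axes are right-handed (so a half turn about z gives the same grasp; the last joint's range is limited). The gripper opens to 87 mm and grips with 3 to 60 N. Pads are 19 mm wide; open, the fingers measure 117 mm over their backs; the gripper's body (75 mm by 190 mm) begins 51 mm behind the grasp point.
Start: joints at [-1.369, 0.332, -0.065, 1.46, 0.022, 1.35, -0.088], TCP at [0.139, 0.609, 0.237] pointing down, gripper open.
Joint ranges: [-2.6, 2.6], [-0.5, 2.12], [-1.47, 1.34], [0.16, 2.42], [-1.27, 4.41], [0.06, 2.06], [-2.6, 2.6]. Speed limits (rad/s): [2.22, 2.22, 2.79, 2.79, 3.14, 3.14, 3.14].

## Interface

Orientations are given as a unit quaternion [x, y, z, w].
In Python, from rig import env gives the robot as it stands.
- The arm moves only by the tool drive_tool, never from a script. Its argument "commands" is a list of rows, each a list of 3 entries, a list of its own where there are three numbers: the turn, a rotation vector about the tool's x, y, z in rad, then the shift along the tool's x, y, z in m, then the closure in counts, from 0 (fully open) to 255 (shut). In form: [[[wx, wy, wz], [tx, ty, tz], fingers], ...]. A call has exactly 5 rows; each row is the pose to reach, as a shift and turn from the pose commanded when the call began, along the tool's axes at that moment; what a row does not reach only later rows make up. A row lasts 1/10 s, in which the tool goes at most 50 mm and 8.59 degrees, less where a joint would pass 70% of its speed; a pose out of reach is approached as far as the arm can. A call with a gripper value outside its range is refused whole. The fingers move at their own pace and stop on an object; "grip_force" is the grip in N (left out, the last holds). Time passes only in rows, so rows that repeat a pose let the fingers close, or fill a call up. It gives the time, the measured TCP pose, the force and the opening at its end, in the units of the state.
- env.get_obs(): the state, without advancing time (a new reading comes with each control period).
- env.snapshot(name): name is "side" or "top"; returns a dict with "frame" (480x640x3 uint8, blue, green, red), "vfov" (degrees; the focal length in pixels is half the picture's height over the tangent of half this angle, whatever the lens; pixels are square), "cx", "cy" (the principal point, pixels), "rvec" (rotation vector, rad) and "tvec" (3), from world to camera coordinates, as OpenCV has them. Camera axes: x right, y down, z forward; pixel columns grow to the right and rows downward; lengths in m; the calibration is good to about 2 mm. A picture is of the moment at which its call begins. There is no depth.
- env.hand_in(): hands the job in, once; it reports no verdict.
Trained networks look in a picture, given as the dict that the camera call returned (one of the last four; its "shot" number tells which), for a name from the list of things; names that differ only in an ending like _2 or _b are one class to them, and where a whole thing is asked for, a point or a joint stands for the part that bears it (a point fixed in the world has none). Each returns a list of dicts, best first, with "p" (0 to 1); they miss things now and then, are a little off and sometimes report something else, mostly with a low value. They report only what shows in the picture. A call takes as long as a camera call. They do not tell look-alikes from the thing itself.
- env.recognise(thing, picture): "bbox" ([left, top, width, height] in pixels, round what is visible of it).
- env.masks_of(thing, picture): "region" (480x640 bool, what is visible of it) and "bbox" ([left, top, width, height] in pixels, round what is visible of it).
The state is a dict: "t": time; "q": joint angles; "joint_vel": joint speeds; "effort": joint torques, N m; "tcp_pos": TCP position; "orientation": TCP orientation; "ft_force": force on the tool from outside, world axes, zero at the start; "wrist_torque": the same for the moment, N m; "grip_width": opening from 0.0 (shut) to 1.0 (fully open).
Only numpy, scipy, OpenCV 4.12 (cv2) and the standard library are available. Lean on these libraries where they do the work, as an engineer would, in place of code of your own. Each camera call takes 0.05 s, during which the arm holds its last target.

## Task

First slide the loose orange fence of the packing jig all the way up against the carton. Then take the yellow wedge from its rack, stand it tip-down in the slot between the fence and the grey cheek, and tap or press its head down, firmly but not hard, until it jams tight and stays locked; do not overdrive it. Let go, and leave the grey spare wedge and everything else on the table undisturbed.

Things in the scene. Friction and masses are not known exactly. Their poses are not given: they have to be found in the camera images.
- slot (a point): Mouth centre of the jig's wedge slot, 85 mm above the table, midway across the slot (fence home, cheek at its middle setting). z up, x along slot and fence, y across it from orange fence (-y) to grey cheek (+y). Two inclined steel faces, 44 mm long in x, 24 mm deep; open below to 75 mm under the mouth. Fence home: mouth about 15 mm wide, narrowing 1 mm per 6 mm of depth, both sides alike.
- jig: Packing jig: aluminium base plate 300 x 290 x 10 mm fixed to the table, open carton of tins (95 mm high) on its -y side. Origin on the table right under slot, same axes. The grey cheek (85 mm high, slot face backed with rubber) is bolted in slotted holes: fixed, but its setting differs per run by up to 1.8 mm either way in y, unreported, so the jamming depth differs by 11 mm either way.
- fence_handle (a point): Centre of the black handle of the orange fence: upright round peg, 18 mm diameter, 45 mm tall, centre 118 mm above the table, top at 140 mm. It stands on the fence (260 mm long, top 85 mm above the table), 85 mm to the -x side of the slot in the jig's axes; pinch it or push it. Axes as the jig's: the fence slides along -y to the carton.
- fence (a joint): Position of the fence on its guide rods in m: 0 fully away from the carton, 0.010 home against the carton (a firm stop). It slides with about 3 N of friction and stays where it is left; starts at 0 to 0.001, where the slot is too narrow for the wedge.
- wedge_mid (a point): Head centre of the loose yellow plastic wedge (about 85 g). Head 50 mm in x, 26 mm in y, 34 mm high (flat top 17 mm above this point). Blade below: 30 mm wide in x, 75 mm long, tapering in y on both sides from 20.5 mm under the head to 8 mm at the tip, as the slot does. Grip the head across its 26 mm. In the slot its x and y lie along the slot's, either way round.
- wedge_tip (a point): Centre of the yellow wedge's tip, 92 mm below its head centre, same axes. It starts to bind with the tip roughly 30 to 55 mm below the slot's mouth, then sinks 3 to 5 mm more under rising force. It is properly tight once a downward push of about 20 N moves it no more, and it then stays by itself; keep pushes under 30 N, about 35 N overdrives it.
- rack: Grey wedge rack fixed to the table; origin on the table under its centre. Two rails along its y, 35 mm apart, tops 100 mm above the table. The yellow and the grey wedge hang between them by the x-ends of their heads, 50 mm either side of the centre in y (either may be on either side), blades down; the heads are free on their y sides.
- spare_mid (a point): Centre of the head of the grey spare wedge, same shape, hanging on the same rack 100 mm beside the yellow one. Leave it.
- can_red: Red label, white-lidded tin, 74 mm diameter, 110 mm tall, bystander; origin under its centre.
- can_green: Green label, white-lidded tin, 74 mm diameter, 110 mm tall, bystander; origin under its centre.
- jar: Amber jar, 70 mm diameter, 120 mm tall, bystander; origin under its centre.
- tin_box: Blue box 70 x 110 x 50 mm, bystander; origin under its centre.
- tape: Roll of amber packing tape, 100 mm diameter, 48 mm tall, bystander; origin under its centre.
Mind the look-alikes: they are no part of the job. Of the things shaped like the part that bears wedge_mid, the yellow one is meant.

How it is judged:
By the outcome, as a careful person would: the job done as asked, in the order asked, and still so for the second after the job is handed in, with the robot touching nothing.
It also fails if it takes over 70 s, if anything falls off the work surface, if the arm or the gripper's body presses on something with over 40 N, if the wrist force passes 120 N, or if a joint passes its speed limit or range.

## Working session

There is one attempt and no reset: what is moved stays moved. The work goes in short steps, Python scripts to look and compute and a tool call to move; the robot and the scene stay as the last step left them, time stands still between calls to the robot, and variables do not carry over. Pictures are saved under pics/ and viewed, and the job is handed in when it is done.

Besides the shell and the picture viewer there is one more tool, called after "Emit:" as name(argument=value, ...) on one line, values as JSON. drive_tool: Moves the arm, as the interface text tells. Its arguments: {"type":"object","properties":{"commands":{"type":"array","items":{"type":"array"}},"grip_force":{"type":"number"}},"required":["commands"]}

```bash
ls; mkdir -p pics; cat > h.py <<'E'
import numpy as np, cv2, pickle
from rig import env
def snap(n,fn):
    s=env.snapshot(n); cv2.imwrite('pics/'+fn+'.png',s['frame']); pickle.dump(s,open('pics/'+fn+'.pkl','wb')); return s
def cam(s):
    f=240/np.tan(np.radians(s['vfov'])/2); K=np.array([[f,0,s['cx']],[0,f,s['cy']],[0,0,1.]])
    R,_=cv2.Rodrigues(np.array(s['rvec'],float)); return K,R,np.array(s['tvec'],float).reshape(3)
def pix2z(s,u,v,z):
    K,R,t=cam(s); d=R.T@np.linalg.inv(K)@np.array([u,v,1.]); c=-R.T@t; return c+d*(z-c[2])/d[2]
def proj(s,P):
    K,R,t=cam(s); p=(R@np.atleast_2d(P).T).T+t; p=p@K.T; return p[:,:2]/p[:,2:]
E
python3 - <<'E'
from h import *
for n in ['top','side']:
    s=snap(n,n+'0'); K,R,t=cam(s); print(n,s['shot'],K[0,0],-R.T@t,R[2])
    for th in ['jig','rack','fence_handle','wedge_mid','spare_mid','fence']:
        print(th,[(np.round(d['bbox'],0).tolist(),round(d['p'],2)) for d in env.recognise(th,s)][:3])
o=env.get_obs(); print(o['t'],o['tcp_pos'],o['orientation'],o['ft_force'])
E
```

```text
pics
top 1 525.6352750891375 [0.34792923 0.12156162 1.32226585] [ 0.18381915  0.00685178 -0.9829362 ]
jig [([391.0, 191.0, 134.0, 128.0], 0.89)]
rack [([228.0, 246.0, 80.0, 44.0], 0.91)]
fence_handle [([427.0, 204.0, 27.0, 104.0], 0.77), ([389.0, 195.0, 135.0, 123.0], 0.61), ([350.0, 142.0, 28.0, 38.0], 0.4)]
wedge_mid [([322.0, 226.0, 21.0, 22.0], 0.66), ([286.0, 303.0, 24.0, 19.0], 0.61), ([280.0, 249.0, 12.0, 18.0], 0.58)]
spare_mid [([238.0, 247.0, 15.0, 21.0], 0.78)]
fence [([426.0, 202.0, 32.0, 108.0], 0.86)]
side 2 553.7570626320257 [ 0.07706019 -0.86552496  0.74822176] [ 0.38152294  0.76659012 -0.51650734]
jig [([298.0, 280.0, 210.0, 147.0], 0.75), ([291.0, 198.0, 21.0, 42.0], 0.61)]
rack [([266.0, 194.0, 60.0, 64.0], 0.73)]
fence_handle [([327.0, 282.0, 108.0, 66.0], 0.83)]
wedge_mid [([289.0, 199.0, 21.0, 42.0], 0.78), ([335.0, 219.0, 12.0, 47.0], 0.77), ([250.0, 220.0, 13.0, 50.0], 0.77)]
spare_mid [([274.0, 185.0, 22.0, 38.0], 0.61)]
fence [([328.0, 281.0, 103.0, 70.0], 0.75)]
0.7 [0.13930761 0.60930558 0.2365921 ] [ 7.81958975e-01  6.23329894e-01  5.38274297e-05 -5.05795118e-05] [-0.2925131  -0.49000035  0.19315688]
```

View pics/top0.png

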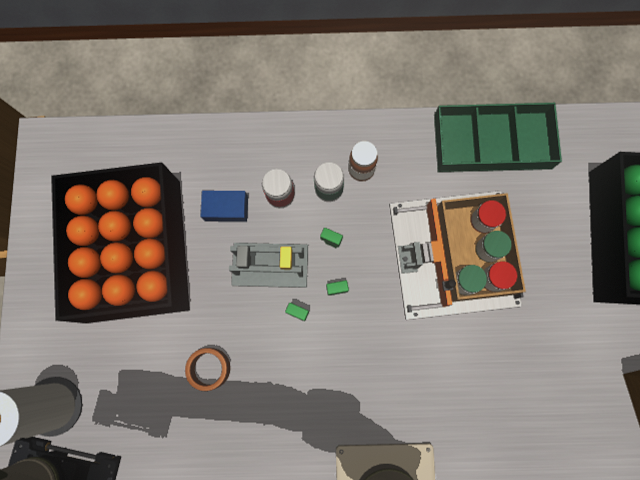

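View pics/side0.png

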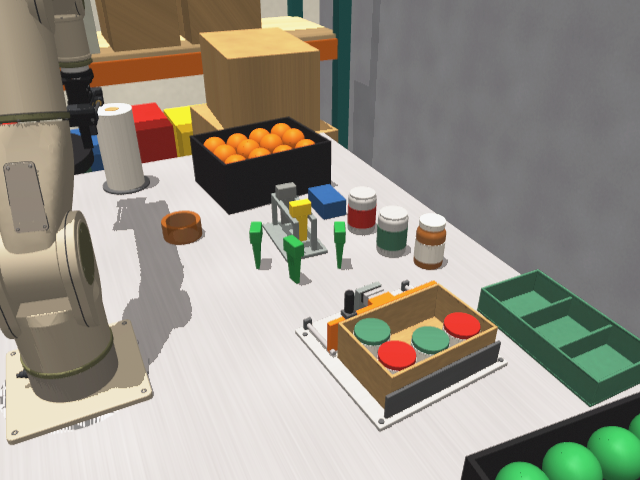

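```bash
python3 - <<'E'
import cv2
a=cv2.imread('pics/top0.png'); 
cv2.imwrite('pics/c1.png',cv2.resize(a[180:330,380:530],None,fx=4,fy=4,interpolation=cv2.INTER_CUBIC))
cv2.imwrite('pics/c2.png',cv2.resize(a[215:330,215:355],None,fx=5,fy=5,interpolation=cv2.INTER_CUBIC))
b=cv2.imread('pics/side0.png')
cv2.imwrite('pics/c3.png',cv2.resize(b[270:435,290:515],None,fx=3.5,fy=3.5,interpolation=cv2.INTER_CUBIC))
cv2.imwrite('pics/c4.png',cv2.resize(b[175:295,240:380],None,fx=5,fy=5,interpolation=cv2.INTER_CUBIC))
E
```

```text
(no output)
```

View pics/c1.png

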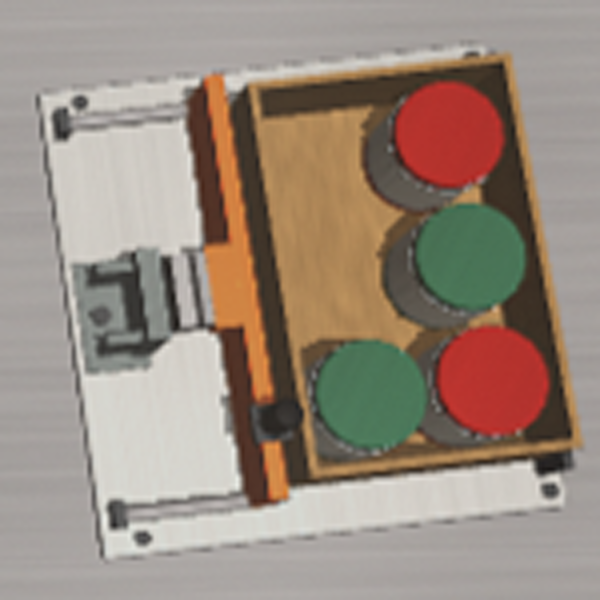

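View pics/c2.png

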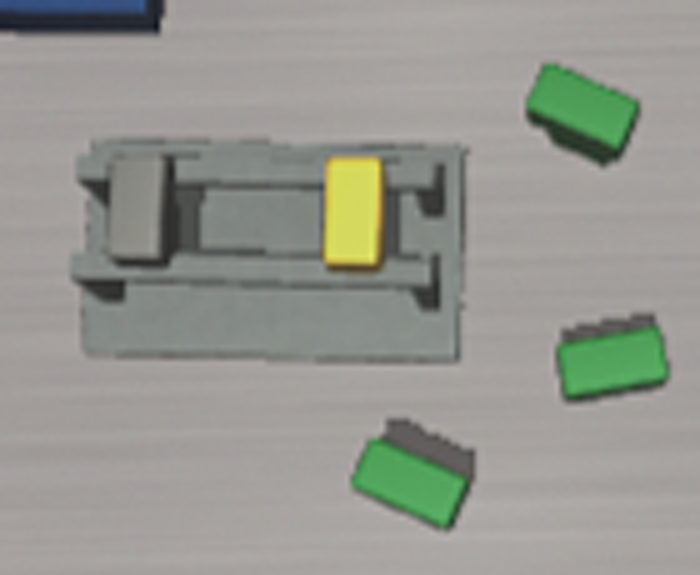

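View pics/c3.png

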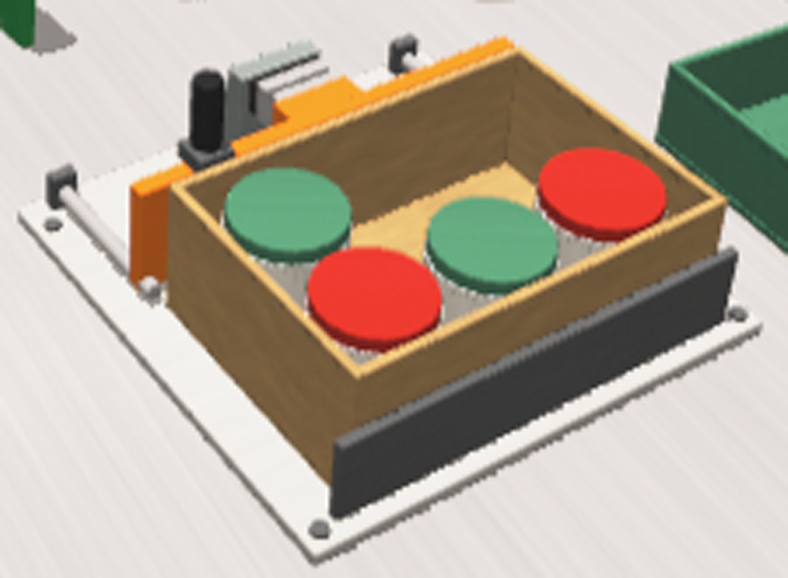

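View pics/c4.png

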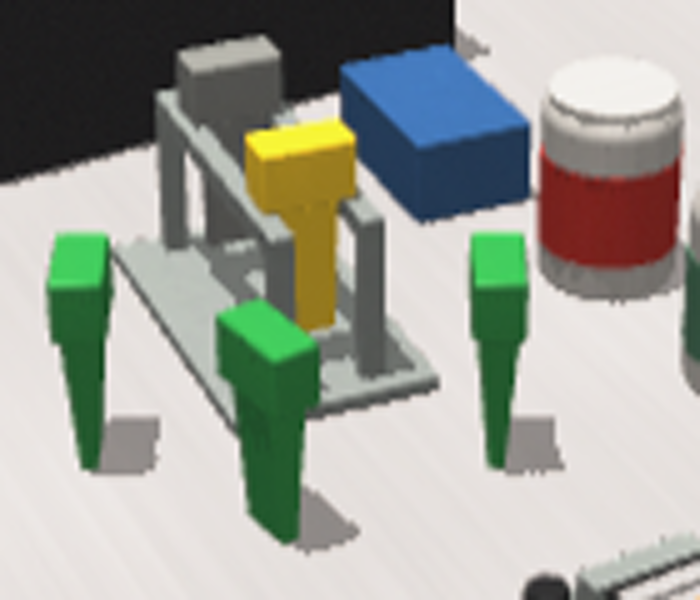

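```bash
python3 - <<'E'
from h import *
top=pickle.load(open('pics/top0.pkl','rb')); side=pickle.load(open('pics/side0.pkl','rb'))
c=lambda x,y,x0,y0,f:((x+.5)/f-.5+x0,(y+.5)/f-.5+y0)
# plate corners in top
A=[pix2z(top,*c(38,95,380,180,4),.01),pix2z(top,*c(105,558,380,180,4),.01)]
print('plate left corners',A, np.linalg.norm(A[0]-A[1]))
# fence top ends
B=[pix2z(top,*c(213,77,380,180,4),.085),pix2z(top,*c(277,497,380,180,4),.085)]
print('fence',B,np.linalg.norm(B[0]-B[1]))
for a,b in (A,B):
    d=a-b; print('jig x dir yaw',np.degrees(np.arctan2(d[1],d[0])))
def tri(p,q):
    M=[];
    for s,(u,v) in ((top,p),(side,q)):
        K,R,t=cam(s); P=K@np.c_[R,t]; M+= [u*P[2]-P[0],v*P[2]-P[1]]
    X=np.linalg.svd(np.array(M))[2][-1]; return X[:3]/X[3]
# handle top
ht=c(284,412,380,180,4); hs=c(207,77,290,270,3.5)
print('handle top z.14',pix2z(top,*ht,.14),pix2z(side,*hs,.14),tri(ht,hs))
# yellow top z .134
for nm,cs in (('yel',[(328,158),(382,157),(381,267),(326,267)]),('grey',[(113,157),(168,155),(165,258),(109,260)])):
    P=np.array([pix2z(top,*c(x,y,215,215,5),.134) for x,y in cs]); print(nm,P.mean(0),P)
yt=c(301,142,240,175,5); print('yel side',pix2z(side,*yt,.134))
for f in [(82,158),(435,162),(436,270),(75,268)]: print('rail',pix2z(top,*c(*f,215,215,5),.1))
E
python3 - <<'E'
import cv2
a=cv2.imread('pics/top0.png')
cv2.imwrite('pics/c5.png',cv2.resize(a[236:280,395:460],None,fx=12,fy=12,interpolation=cv2.INTER_CUBIC))
E
```

```text
plate left corners [array([ 0.70380022, -0.03765601,  0.01      ]), array([ 0.40728042, -0.06569574,  0.01      ])] 0.2978426008544258
fence [array([ 0.69203587, -0.13522864,  0.085     ]), array([ 0.43695088, -0.15727123,  0.085     ])] 0.2560355967222936
jig x dir yaw 5.401983485083012
jig x dir yaw 4.93881540287729
handle top z.14 [ 0.48059615 -0.15194977  0.14      ] [ 0.48335958 -0.15408001  0.14      ] [ 0.48231691 -0.15284665  0.13913309]
yel [0.54923589 0.2205127  0.134     ] [[0.5747627  0.23238818 0.134     ]
 [0.57461797 0.20750041 0.134     ]
 [0.52347748 0.20850665 0.134     ]
 [0.5240854  0.23365555 0.134     ]]
grey [0.55385433 0.31953749 0.134     ] [[0.57767699 0.33157775 0.134     ]
 [0.57798961 0.30618922 0.134     ]
 [0.53002727 0.30736024 0.134     ]
 [0.52972344 0.33302273 0.134     ]]
yel side [0.55110228 0.21580823 0.134     ]
rail [0.58413096 0.35230917 0.1       ]
rail [0.57807648 0.1848833  0.1       ]
rail [0.52645239 0.18515881 0.1       ]
rail [0.5315078  0.35506774 0.1       ]
```

View pics/c5.png

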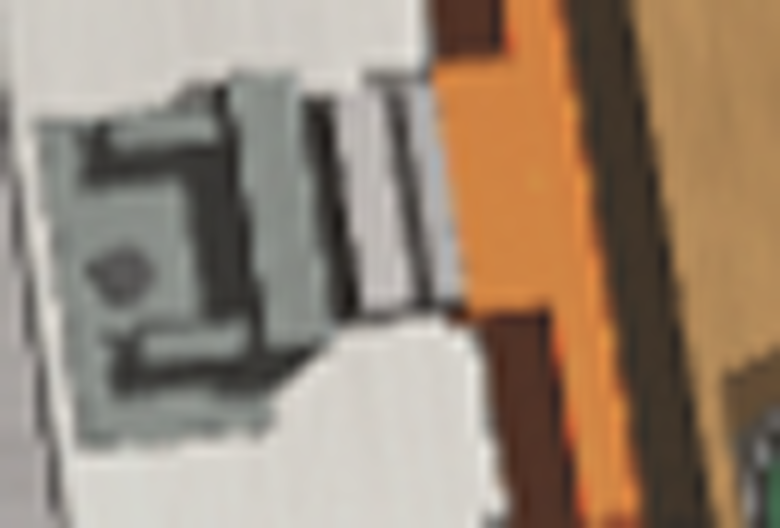

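```bash
cat >> h.py <<'E'
from scipy.spatial.transform import Rotation as Ro
def rows(*targets):
    """targets (x,y,z,yawdeg of tool x); prints turn/shift from present pose"""
    o=env.get_obs(); p=np.array(o['tcp_pos']); R=Ro.from_quat(o['orientation'])
    X=R.as_matrix()[:,0]
    print('t',round(o['t'],2),'tcp',np.round(p,4),'yaw',round(np.degrees(np.arctan2(X[1],X[0])),2),'tilt',np.round(R.as_matrix()[:,2],4),'ft',np.round(o['ft_force'],2),'w',round(o['grip_width'],3))
    for x,y,z,yw in targets:
        a=np.radians(yw); T=np.array([[np.cos(a),np.sin(a),0],[np.sin(a),-np.cos(a),0],[0,0,-1]])
        rv=(R.inv()*Ro.from_matrix(T)).as_rotvec(); sh=R.inv().apply(np.array([x,y,z])-p)
        print((x,y,z,yw),'turn',np.round(rv,4).tolist(),'shift',np.round(sh,4).tolist())
E
python3 -c "
from h import *
rows((.3,.42,.25,85),(.45,.2,.25,95.1),(.4825,-.153,.2,95.1))"
```

```text
t 0.7 tcp [0.1393 0.6093 0.2366] yaw 77.12 tilt [ 0.e+00  1.e-04 -1.e+00] ft [-0.29 -0.49  0.19] w 0.996
(0.3, 0.42, 0.25, 85) turn [-0.0, -0.0001, -0.1375] shift [-0.1487, 0.1988, -0.0134]
(0.45, 0.2, 0.25, 95.1) turn [0.0, -0.0001, -0.3138] shift [-0.3297, 0.3941, -0.0135]
(0.4825, -0.153, 0.2, 95.1) turn [0.0, -0.0001, -0.3138] shift [-0.6666, 0.5045, 0.0365]
```

Emit:
drive_tool(commands=[[[0, 0, -0.1], [-0.03, 0.04, -0.01], 0], [[0, 0, -0.2], [-0.06, 0.08, -0.01], 0], [[0, 0, -0.314], [-0.09, 0.12, -0.01], 0], [[0, 0, -0.314], [-0.12, 0.16, -0.01], 0], [[0, 0, -0.314], [-0.15, 0.2, -0.01], 0]])

```text
t: 1.2
tcp_pos: [0.3013, 0.4175, 0.2468]
orientation: [0.675, 0.738, 0.0, -0.0]
ft_force: [2.2, 0.4, 1.0]
grip_width: 1.002
```

```bash
python3 -c "
from h import *
rows((.45,.2,.25,95.1),(.4825,-.153,.2,95.1))"
```

```text
t 1.2 tcp [0.3013 0.4175 0.2468] yaw 95.12 tilt [ 2.e-04  7.e-04 -1.e+00] ft [2.16 0.37 0.98] w 1.002
(0.45, 0.2, 0.25, 95.1) turn [0.0003, -0.0007, 0.0003] shift [-0.2299, 0.1287, -0.0033]
(0.4825, -0.153, 0.2, 95.1) turn [0.0003, -0.0007, 0.0003] shift [-0.5844, 0.1295, 0.0464]
```

Emit:
drive_tool(commands=[[[0, 0, 0], [-0.045, 0.026, 0], 0], [[0, 0, 0], [-0.09, 0.052, 0], 0], [[0, 0, 0], [-0.135, 0.078, 0], 0], [[0, 0, 0], [-0.18, 0.104, 0], 0], [[0, 0, 0], [-0.225, 0.129, 0], 0]])

```text
t: 1.7
tcp_pos: [0.4444, 0.2125, 0.2469]
orientation: [0.675, 0.738, 0.001, -0.0]
ft_force: [1.4, 0.5, 0.1]
grip_width: 1.001
```

Emit:
drive_tool(commands=[[[0, 0, 0], [-0.05, 0, 0], 0], [[0, 0, 0], [-0.1, 0, 0], 0], [[0, 0, 0], [-0.15, 0, 0], 0], [[0, 0, 0], [-0.2, 0, 0], 0], [[0, 0, 0], [-0.25, 0, 0], 0]])

```text
t: 2.2
tcp_pos: [0.4655, -0.0367, 0.2469]
orientation: [0.675, 0.738, 0.001, 0.0]
ft_force: [1.8, 0.5, -0.7]
grip_width: 0.999
```

```bash
python3 -c "
from h import *
rows((.4825,-.153,.2,95.1),(.4825,-.153,.120,95.1))"
```

```text
t 2.2 tcp [ 0.4655 -0.0367  0.2469] yaw 95.12 tilt [ 1.e-03  8.e-04 -1.e+00] ft [ 1.75  0.52 -0.66] w 0.999
(0.4825, -0.153, 0.2, 95.1) turn [0.001, -0.0007, 0.0003] shift [-0.1174, 0.0065, 0.0468]
(0.4825, -0.153, 0.12, 95.1) turn [0.001, -0.0007, 0.0003] shift [-0.1175, 0.0064, 0.1268]
```

```bash
python3 - <<'E'
from h import *
top=pickle.load(open('pics/top0.pkl','rb')); side=pickle.load(open('pics/side0.pkl','rb'))
c=lambda x,y,x0,y0,f:((x+.5)/f-.5+x0,(y+.5)/f-.5+y0)
def tri(p,q):
    M=[]
    for s,(u,v) in ((top,p),(side,q)):
        K,R,t=cam(s); P=K@np.c_[R,t]; M+= [u*P[2]-P[0],v*P[2]-P[1]]
    X=np.linalg.svd(np.array(M))[2][-1]; return X[:3]/X[3]
print(tri(c(371,392,380,180,4),c(288,208,290,270,3.5)))
print(tri(c(492,390,380,180,4),c(375,300,290,270,3.5)))
E
```

```text
[ 0.4977509  -0.21524514  0.09226385]
[ 0.50053854 -0.28871213  0.08858649]
```

Emit:
drive_tool(commands=[[[0, 0, 0], [-0.04, 0.003, 0.01], 0], [[0, 0, 0], [-0.08, 0.006, 0.03], 0], [[0, 0, 0], [-0.117, 0.0065, 0.045], 0], [[0, 0, 0], [-0.117, 0.0065, 0.06], 0], [[0, 0, 0], [-0.117, 0.0065, 0.06], 0]])

```text
t: 2.7
tcp_pos: [0.4815, -0.1513, 0.1849]
orientation: [0.676, 0.737, -0.001, -0.001]
ft_force: [0.1, 0.6, -0.0]
grip_width: 1.003
```

```bash
python3 -c "
from h import *
rows((.4825,-.153,.120,95.1))
s=snap('top','top1')
b=s['frame'];cv2.imwrite('pics/c6.png',cv2.resize(b[200:320,380:530],None,fx=4,fy=4))
s=snap('side','side1')
b=s['frame'];cv2.imwrite('pics/c7.png',cv2.resize(b[220:380,290:480],None,fx=4,fy=3.7))
"
```

```text
t 2.7 tcp [ 0.4815 -0.1513  0.1849] yaw 94.99 tilt [-3.e-03 -1.e-04 -1.e+00] ft [ 0.07  0.56 -0.04] w 1.003
(0.4825, -0.153, 0.12, 95.1) turn [-0.003, -0.0002, -0.0019] shift [-0.0018, 0.0011, 0.0649]
```

View pics/c7.png

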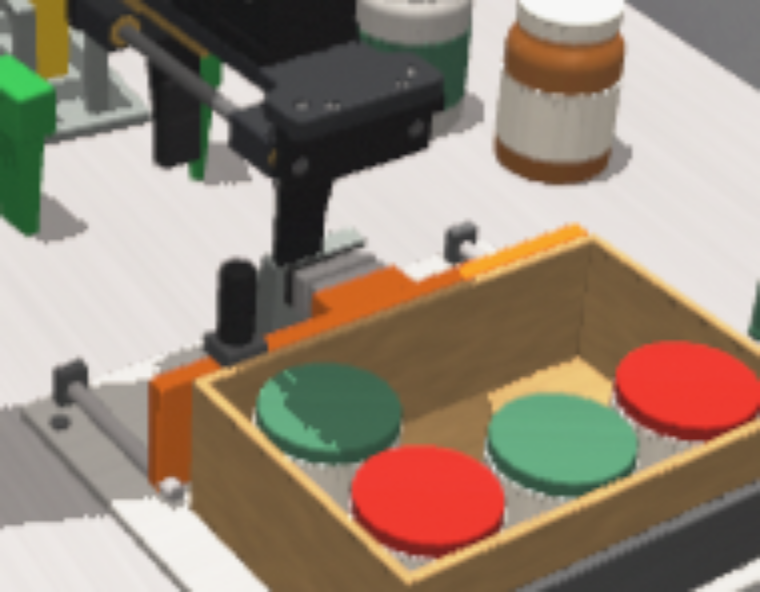

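The handle (c7 ≈(238,300)) sits between the open fingers ((178,110) and (300,210)), clear of both. Descending.

Emit:
drive_tool(commands=[[[0, 0, 0], [-0.001, 0.001, 0.02], 0], [[0, 0, 0], [-0.001, 0.001, 0.04], 0], [[0, 0, 0], [-0.001, 0.001, 0.06], 0], [[0, 0, 0], [-0.001, 0.001, 0.064], 0], [[0, 0, 0], [-0.001, 0.001, 0.064], 0]])

```text
t: 3.3
tcp_pos: [0.484, -0.1508, 0.1231]
orientation: [0.674, 0.738, 0.0, -0.0]
ft_force: [0.9, 0.7, 0.8]
grip_width: 1.0
```

Emit:
drive_tool(commands=[[[0, 0, 0], [0, 0, 0], 255], [[0, 0, 0], [0, 0, 0], 255], [[0, 0, 0], [0, 0, 0], 255], [[0, 0, 0], [0, 0, 0], 255], [[0, 0, 0], [0, 0, 0], 255]], grip_force=15)

```text
t: 3.8
tcp_pos: [0.4838, -0.1515, 0.1227]
orientation: [0.675, 0.738, 0.0, 0.0]
ft_force: [0.7, 1.0, -0.1]
grip_width: 0.632
```

```bash
python3 -c "
from h import *
rows()"
```

```text
t 3.8 tcp [ 0.4838 -0.1515  0.1227] yaw 95.11 tilt [ 3.e-04  1.e-04 -1.e+00] ft [ 0.74  0.99 -0.09] w 0.632
```

Still closing; wait.

Emit:
drive_tool(commands=[[[0, 0, 0], [0, 0, 0], 255], [[0, 0, 0], [0, 0, 0], 255], [[0, 0, 0], [0, 0, 0], 255], [[0, 0, 0], [0, 0, 0], 255], [[0, 0, 0], [0, 0, 0], 255]])

```text
t: 4.3
tcp_pos: [0.484, -0.1556, 0.1226]
orientation: [0.676, 0.737, -0.001, 0.003]
ft_force: [5.2, -13.6, -9.7]
grip_width: 0.201
```

Emit:
drive_tool(commands=[[[0, 0, 0], [0, 0, 0], 255], [[0, 0, 0], [0, 0, 0], 255], [[0, 0, 0], [0, 0, 0], 255], [[0, 0, 0], [0, 0, 0], 255], [[0, 0, 0], [0, 0, 0], 255]])

```text
t: 4.8
tcp_pos: [0.484, -0.1556, 0.1226]
orientation: [0.676, 0.737, -0.001, 0.003]
ft_force: [5.9, -15.9, -9.0]
grip_width: 0.199
```

Emit:
drive_tool(commands=[[[0, 0, 0], [-0.004, 0, 0], 255], [[0, 0, 0], [-0.008, 0, 0], 255], [[0, 0, 0], [-0.011, 0, 0], 255], [[0, 0, 0], [-0.014, 0, 0], 255], [[0, 0, 0], [-0.014, 0, 0], 255]])

```text
t: 5.3
tcp_pos: [0.485, -0.1657, 0.1225]
orientation: [0.675, 0.738, -0.0, 0.0]
ft_force: [-1.4, 1.3, 0.6]
grip_width: 0.197
```

Emit:
drive_tool(commands=[[[0, 0, 0], [-0.001, 0, 0], 255], [[0, 0, 0], [-0.002, 0, 0], 255], [[0, 0, 0], [-0.003, 0, 0], 255], [[0, 0, 0], [-0.003, 0, 0], 255], [[0, 0, 0], [-0.003, 0, 0], 255]])

```text
t: 5.8
tcp_pos: [0.485, -0.1659, 0.1224]
orientation: [0.674, 0.739, 0.001, -0.002]
ft_force: [-5.3, 11.4, 7.1]
grip_width: 0.196
```

Fence travelled 10.3 mm and hit the firm stop (force up to 11 N). Relax and release.

Emit:
drive_tool(commands=[[[0, 0, 0], [0.0025, 0, 0], 255], [[0, 0, 0], [0.0025, 0, 0], 0], [[0, 0, 0], [0.0025, 0, 0], 0], [[0, 0, 0], [0.0025, 0, 0], 0], [[0, 0, 0], [0.0025, 0, 0], 0]], grip_force=15)

```text
t: 6.3
tcp_pos: [0.485, -0.1663, 0.1225]
orientation: [0.675, 0.738, -0.0, 0.0]
ft_force: [-0.0, 0.0, -0.2]
grip_width: 0.478
```

Emit:
drive_tool(commands=[[[0, 0, 0], [0, 0, 0], 0], [[0, 0, 0], [0, 0, 0], 0], [[0, 0, 0], [0, 0, 0], 0], [[0, 0, 0], [0, 0, -0.01], 0], [[0, 0, 0], [0, 0, -0.03], 0]])

```text
t: 6.8
tcp_pos: [0.4842, -0.1659, 0.1523]
orientation: [0.675, 0.738, -0.001, -0.001]
ft_force: [1.1, -0.4, 0.7]
grip_width: 0.932
```

Emit:
drive_tool(commands=[[[0, 0, 0], [0, 0, -0.04], 0], [[0, 0, 0], [0.03, 0, -0.08], 0], [[0, 0, 0], [0.08, 0, -0.1], 0], [[0, 0, 0], [0.13, 0, -0.11], 0], [[0, 0, 0], [0.18, 0, -0.11], 0]])

```text
t: 7.3
tcp_pos: [0.4697, 0.01, 0.2652]
orientation: [0.675, 0.738, 0.002, 0.001]
ft_force: [0.3, 0.3, 1.2]
grip_width: 1.001
```

```bash
python3 -c "
from h import *
rows((.549,.218,.22,87.7))
s=snap('top','top2')
b=s['frame'];cv2.imwrite('pics/c8.png',cv2.resize(b[236:280,395:460],None,fx=12,fy=12,interpolation=cv2.INTER_CUBIC))
s=snap('side','side2')
b=s['frame'];cv2.imwrite('pics/c9.png',cv2.resize(b[270:360,310:450],None,fx=5.5,fy=5.5,interpolation=cv2.INTER_CUBIC))
"
```

```text
t 7.3 tcp [0.4697 0.01   0.2652] yaw 95.04 tilt [ 0.0041  0.0013 -1.    ] ft [0.29 0.25 1.18] w 1.001
(0.549, 0.218, 0.22, 87.7) turn [0.0041, -0.0012, 0.1281] shift [0.2002, 0.0971, 0.0458]
```

View pics/c8.png

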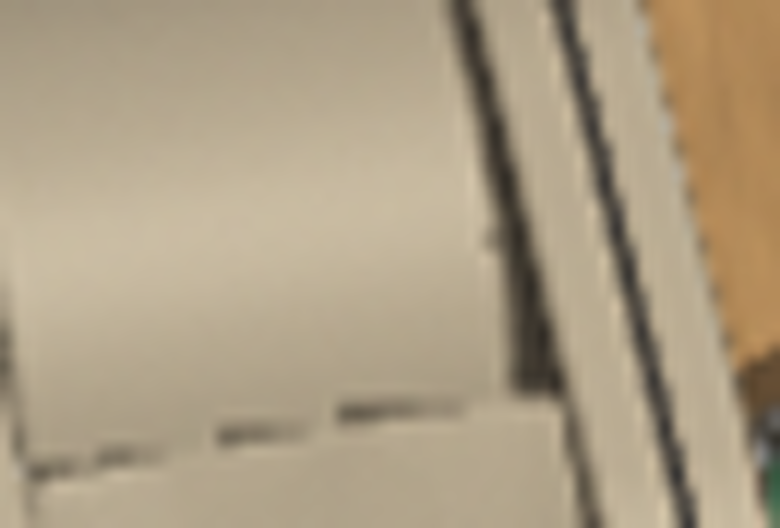

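View pics/c9.png

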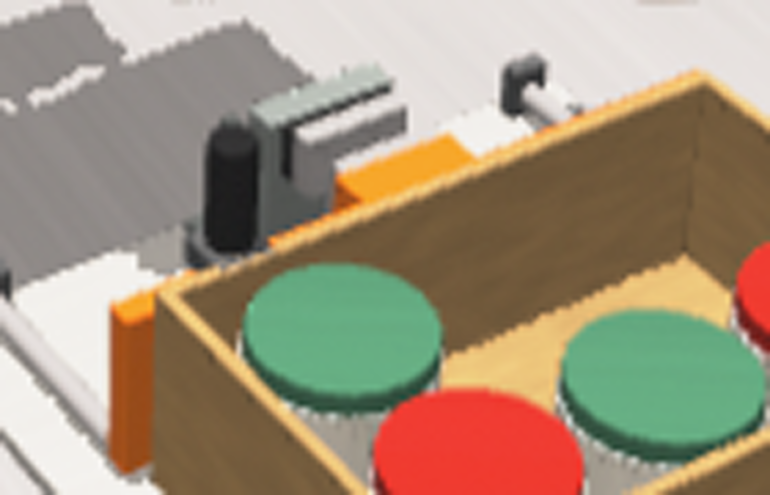

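Emit:
drive_tool(commands=[[[0, 0, 0.06], [0.045, 0.02, 0], 0], [[0, 0, 0.128], [0.09, 0.045, 0.01], 0], [[0, 0, 0.128], [0.135, 0.07, 0.03], 0], [[0, 0, 0.128], [0.18, 0.09, 0.04], 0], [[0, 0, 0.128], [0.2, 0.097, 0.045], 0]])

```text
t: 7.9
tcp_pos: [0.5483, 0.2201, 0.2165]
orientation: [0.72, 0.694, -0.0, -0.0]
ft_force: [-0.9, -0.4, 0.5]
grip_width: 1.002
```

```bash
python3 -c "
from h import *
s=snap('top','top3')
b=s['frame'];cv2.imwrite('pics/c10.png',cv2.resize(b[236:280,395:460],None,fx=12,fy=12,interpolation=cv2.INTER_CUBIC))
s=snap('side','side3')
b=s['frame'];cv2.imwrite('pics/c11.png',cv2.resize(b[130:280,230:380],None,fx=4,fy=4,interpolation=cv2.INTER_CUBIC))
rows((.549,.218,.22,87.7))
"
```

```text
t 8.0 tcp [0.5475 0.2211 0.216 ] yaw 88.11 tilt [-2.e-03 -6.e-04 -1.e+00] ft [-0.22  0.32  0.17] w 0.999
(0.549, 0.218, 0.22, 87.7) turn [-0.002, 0.0007, 0.0072] shift [-0.0031, 0.0016, -0.004]
```

View pics/c10.png

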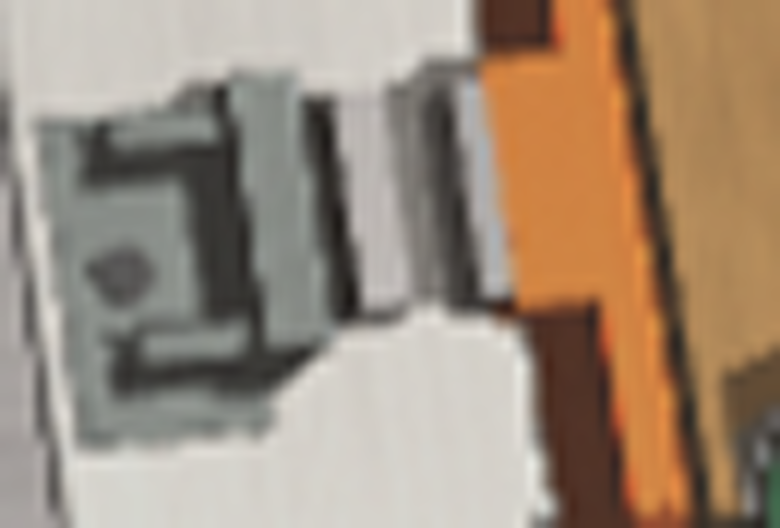

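View pics/c11.png

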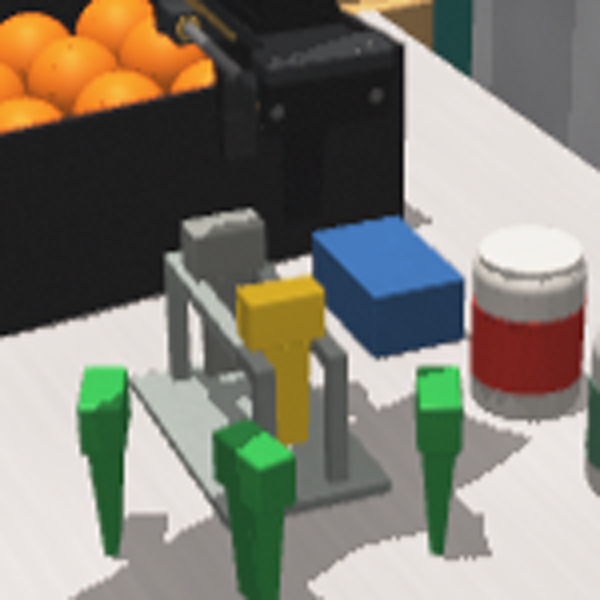

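Yellow wedge head (c11 ≈(280,315)) is on the rack, matching colour; green look-alikes stand on the table and the grey one is at (222,245). The fence now touches the carton and the mouth in c10 spans x≈397–470 (about 15 mm). Descending onto the yellow head.

Emit:
drive_tool(commands=[[[0, 0, 0.007], [-0.002, 0.002, 0.02], 0], [[0, 0, 0.007], [-0.002, 0.002, 0.045], 0], [[0, 0, 0.007], [-0.002, 0.002, 0.07], 0], [[0, 0, 0.007], [-0.002, 0.002, 0.09], 0], [[0, 0, 0.007], [-0.002, 0.002, 0.09], 0]])

```text
t: 8.5
tcp_pos: [0.5489, 0.2129, 0.1256]
orientation: [0.723, 0.69, -0.002, -0.0]
ft_force: [0.6, -0.9, -0.1]
grip_width: 1.001
```

```bash
python3 -c "
from h import *
rows((.549,.218,.117,87.7))
s=snap('side','side4')
b=s['frame'];cv2.imwrite('pics/c12.png',cv2.resize(b[130:280,230:380],None,fx=4,fy=4,interpolation=cv2.INTER_CUBIC))
"
```

```text
t 8.5 tcp [0.5489 0.2129 0.1256] yaw 87.33 tilt [-0.0033 -0.0024 -1.    ] ft [ 0.63 -0.87 -0.13] w 1.001
(0.549, 0.218, 0.117, 87.7) turn [-0.0032, 0.0026, -0.0065] shift [0.0051, -0.0001, 0.0086]
```

View pics/c12.png

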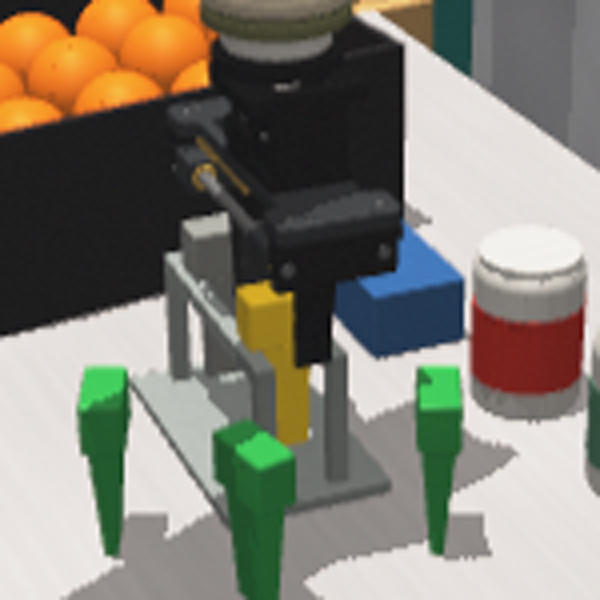

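Emit:
drive_tool(commands=[[[0, 0, -0.005], [0.004, 0, 0.004], 0], [[0, 0, -0.005], [0.004, 0, 0.008], 0], [[0, 0, -0.005], [0.004, 0, 0.0085], 0], [[0, 0, -0.005], [0.004, 0, 0.0085], 0], [[0, 0, -0.005], [0.004, 0, 0.0085], 0]])

```text
t: 9.05
tcp_pos: [0.5504, 0.2184, 0.1193]
orientation: [0.721, 0.693, 0.0, 0.0]
ft_force: [-0.3, 0.7, 0.0]
grip_width: 0.998
```

Emit:
drive_tool(commands=[[[0, 0, 0], [0, 0, 0], 150], [[0, 0, 0], [0, 0, 0], 150], [[0, 0, 0], [0, 0, 0], 150], [[0, 0, 0], [0, 0, 0], 150], [[0, 0, 0], [0, 0, 0], 150]], grip_force=10)

```text
t: 9.55
tcp_pos: [0.5503, 0.2184, 0.119]
orientation: [0.721, 0.693, 0.0, -0.0]
ft_force: [0.0, -0.5, -0.2]
grip_width: 0.63
```

```bash
python3 -c "
from h import *
rows((.549,.218,.117,87.7))
s=snap('side','side5')
b=s['frame'];cv2.imwrite('pics/c13.png',cv2.resize(b[130:280,230:380],None,fx=4,fy=4,interpolation=cv2.INTER_CUBIC))
"
```

```text
t 9.55 tcp [0.5503 0.2184 0.119 ] yaw 87.66 tilt [-0.e+00  1.e-04 -1.e+00] ft [ 0.01 -0.47 -0.16] w 0.63
(0.549, 0.218, 0.117, 87.7) turn [-0.0, -0.0001, -0.0007] shift [-0.0005, -0.0013, 0.002]
```

View pics/c13.png

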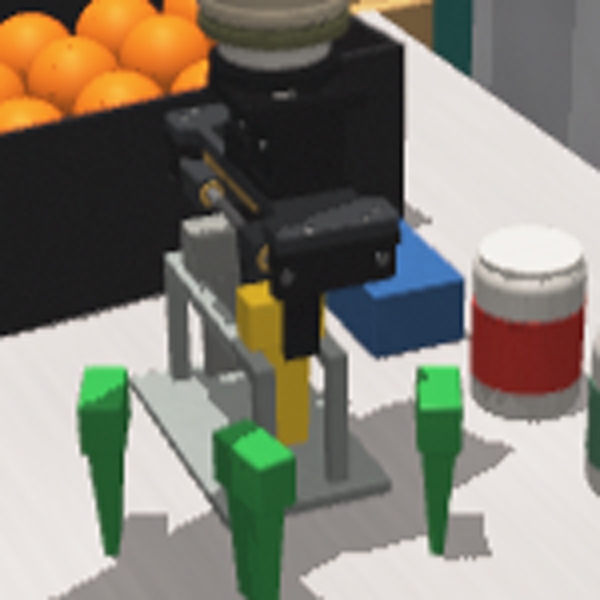

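Emit:
drive_tool(commands=[[[0, 0, 0], [0, 0, 0.002], 150], [[0, 0, 0], [0, 0, 0.002], 255], [[0, 0, 0], [0, 0, 0.002], 255], [[0, 0, 0], [0, 0, 0.002], 255], [[0, 0, 0], [0, 0, 0.002], 255]], grip_force=12)

```text
t: 10.1
tcp_pos: [0.5502, 0.2184, 0.1169]
orientation: [0.721, 0.693, -0.0, -0.0]
ft_force: [-0.4, 0.0, -0.8]
grip_width: 0.297
```

Emit:
drive_tool(commands=[[[0, 0, 0], [0, 0, 0], 255], [[0, 0, 0], [0, 0, 0], 255], [[0, 0, 0], [0, 0, 0], 255], [[0, 0, 0], [0, 0, 0], 255], [[0, 0, 0], [0, 0, 0], 255]], grip_force=45)

```text
t: 10.6
tcp_pos: [0.5503, 0.2184, 0.1169]
orientation: [0.721, 0.693, 0.0, -0.0]
ft_force: [0.8, 0.6, -0.5]
grip_width: 0.295
```

```bash
python3 -c "
from h import *
rows()
s=pickle.load(open('pics/top3.pkl','rb'))
c=lambda x,y,x0=395,y0=236,f=12:((x+.5)/f-.5+x0,(y+.5)/f-.5+y0)
P={}
for n,p in dict(cheekT=(388,90),cheekB=(410,300),fenT=(457,80),fenB=(482,300),blkT=(482,58),blkB=(516,302)).items():
    P[n]=pix2z(s,*c(*p),.085); print(n,np.round(P[n],4))
print(sum(P[k] for k in list(P)[:4])/4)
"
```

```text
t 10.6 tcp [0.5503 0.2184 0.1169] yaw 87.66 tilt [-0.e+00  1.e-04 -1.e+00] ft [ 0.75  0.59 -0.51] w 0.295
cheekT [ 0.5832 -0.1143  0.085 ]
cheekB [ 0.5407 -0.1162  0.085 ]
fenT [ 0.5848 -0.1282  0.085 ]
fenB [ 0.5403 -0.1304  0.085 ]
blkT [ 0.5892 -0.1334  0.085 ]
blkB [ 0.5398 -0.1371  0.085 ]
[ 0.56225887 -0.12228567  0.085     ]
```

```bash
python3 -c "
from h import *
b=cv2.imread('pics/top3.png')
cv2.imwrite('pics/c14.png',cv2.resize(b[264:304,425:475],None,fx=14,fy=14,interpolation=cv2.INTER_CUBIC))
b=cv2.imread('pics/side3.png')
cv2.imwrite('pics/c15.png',cv2.resize(b[275:335,335:410],None,fx=10,fy=10,interpolation=cv2.INTER_CUBIC))
"
```

```text
(no output)
```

View pics/c14.png

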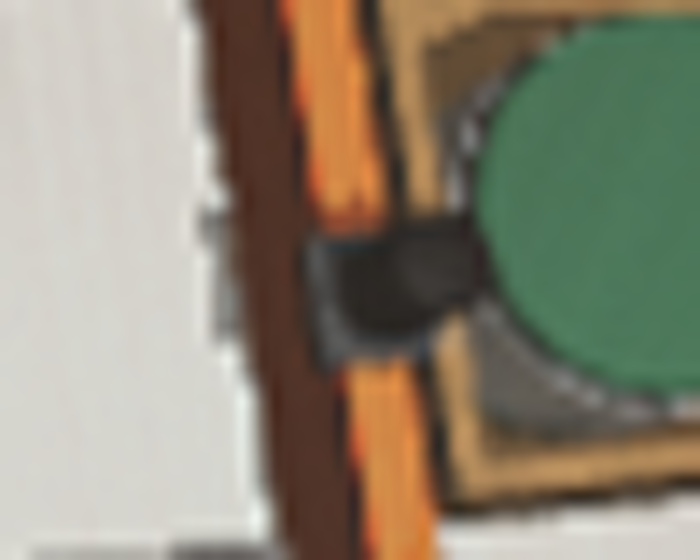

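View pics/c15.png

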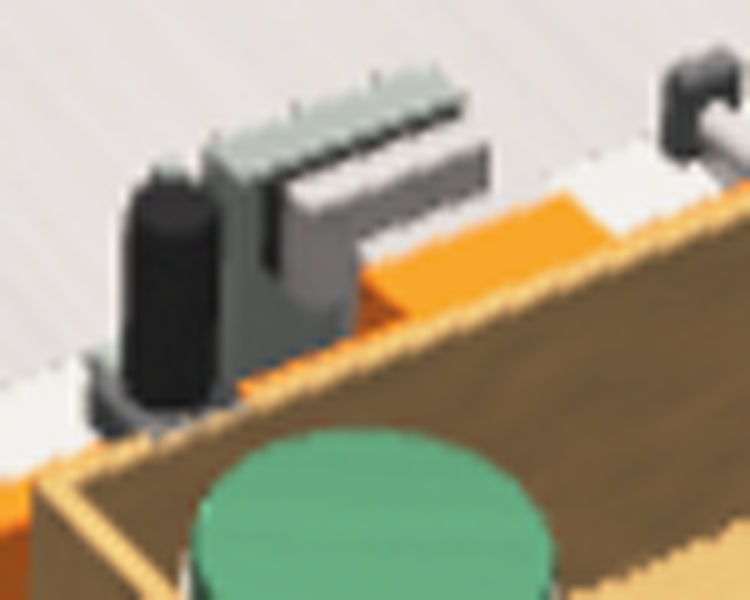

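Emit:
drive_tool(commands=[[[0, 0, 0], [0, 0, -0.01], 255], [[0, 0, 0], [0, 0, -0.04], 255], [[0, 0, 0], [0, 0, -0.08], 255], [[0, 0, 0], [0, 0, -0.12], 255], [[0, 0, 0], [0, 0, -0.14], 255]])

```text
t: 11.1
tcp_pos: [0.5514, 0.2186, 0.2617]
orientation: [0.722, 0.692, 0.003, 0.001]
ft_force: [-0.9, -0.0, -0.8]
grip_width: 0.297
```

```bash
python3 -c "
from h import *
s=pickle.load(open('pics/top3.pkl','rb'))
c=lambda x,y,x0,y0,f:((x+.5)/f-.5+x0,(y+.5)/f-.5+y0)
print('handle',pix2z(s,*c(433,268,425,264,14),.14))
s=pickle.load(open('pics/side3.pkl','rb'))
for n,p in dict(cheekB=(300,210),cheekT=(490,147),fenB=(358,247),fenT=(540,180),blkB=(413,318),hand=(172,200)).items():
    print(n,np.round(pix2z(s,*c(*p,335,275,10),.14 if n=='hand' else .085),4))
rows((.563,-.1235,.262,95.1))
"
```

```text
handle [ 0.48021563 -0.16281485  0.14      ]
cheekB [ 0.542  -0.1147  0.085 ]
cheekT [ 0.5868 -0.1133  0.085 ]
fenB [ 0.5462 -0.1301  0.085 ]
fenT [ 0.59   -0.1271  0.085 ]
blkB [ 0.5444 -0.1541  0.085 ]
hand [ 0.484  -0.1642  0.14  ]
t 11.1 tcp [0.5514 0.2186 0.2617] yaw 87.64 tilt [ 0.0045  0.0027 -1.    ] ft [-0.92 -0.02 -0.78] w 0.297
(0.563, -0.1235, 0.262, 95.1) turn [0.0046, -0.0026, -0.1302] shift [-0.3413, 0.0257, -0.0011]
```

Emit:
drive_tool(commands=[[[0, 0, -0.06], [-0.04, 0.003, 0], 255], [[0, 0, -0.13], [-0.085, 0.006, 0], 255], [[0, 0, -0.13], [-0.13, 0.01, 0], 255], [[0, 0, -0.13], [-0.175, 0.013, 0], 255], [[0, 0, -0.13], [-0.215, 0.016, 0], 255]])

```text
t: 11.6
tcp_pos: [0.5573, 0.0004, 0.258]
orientation: [0.675, 0.738, 0.001, 0.0]
ft_force: [-0.3, -0.7, -0.6]
grip_width: 0.297
```

```bash
python3 -c "
from h import *
rows((.564,-.1235,.262,95.1))
"
```

```text
t 11.6 tcp [5.573e-01 4.000e-04 2.580e-01] yaw 95.05 tilt [ 1.1e-03  4.0e-04 -1.0e+00] ft [-0.26 -0.7  -0.62] w 0.297
(0.564, -0.1235, 0.262, 95.1) turn [0.0012, -0.0003, -0.0009] shift [-0.124, -0.0042, -0.004]
```

Emit:
drive_tool(commands=[[[0, 0, 0], [-0.04, -0.001, 0], 255], [[0, 0, 0], [-0.08, -0.003, 0], 255], [[0, 0, 0], [-0.118, -0.004, 0], 255], [[0, 0, 0], [-0.12, -0.004, 0.02], 255], [[0, 0, 0], [-0.12, -0.004, 0.04], 255]])

```text
t: 12.1
tcp_pos: [0.5644, -0.119, 0.2177]
orientation: [0.676, 0.737, 0.001, 0.001]
ft_force: [-0.3, 0.6, -1.7]
grip_width: 0.294
```

Emit:
drive_tool(commands=[[[0, 0, 0], [0, 0, 0.01], 255], [[0, 0, 0], [0, 0, 0.02], 255], [[0, 0, 0], [0, 0, 0.023], 255], [[0, 0, 0], [0, 0, 0.023], 255], [[0, 0, 0], [0, 0, 0.023], 255]])

```text
t: 12.6
tcp_pos: [0.5646, -0.1169, 0.1947]
orientation: [0.675, 0.738, 0.0, 0.0]
ft_force: [1.3, 1.2, -1.1]
grip_width: 0.295
```

```bash
python3 -c "
from h import *
rows((.564,-.1235,.190,95.1))
s=snap('top','top6')
b=s['frame'];cv2.imwrite('pics/c16.png',cv2.resize(b[226:290,395:475],None,fx=9,fy=9,interpolation=cv2.INTER_CUBIC))
s=snap('side','side6')
b=s['frame'];cv2.imwrite('pics/c17.png',cv2.resize(b[215:335,320:440],None,fx=5,fy=5,interpolation=cv2.INTER_CUBIC))
"
```

```text
t 12.6 tcp [ 0.5646 -0.1169  0.1947] yaw 95.13 tilt [ 1.e-03  1.e-04 -1.e+00] ft [ 1.25  1.16 -1.06] w 0.295
(0.564, -0.1235, 0.19, 95.1) turn [0.001, 0.0, 0.0004] shift [-0.0066, -0.0012, 0.0047]
```

View pics/c16.png

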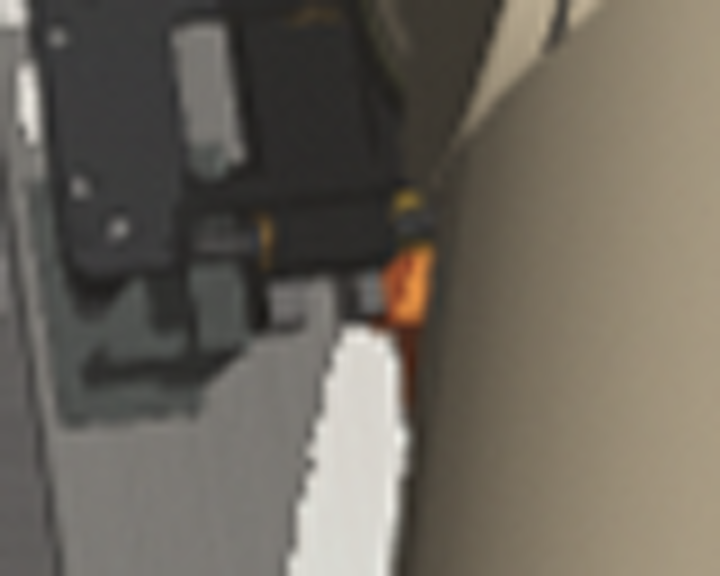

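View pics/c17.png

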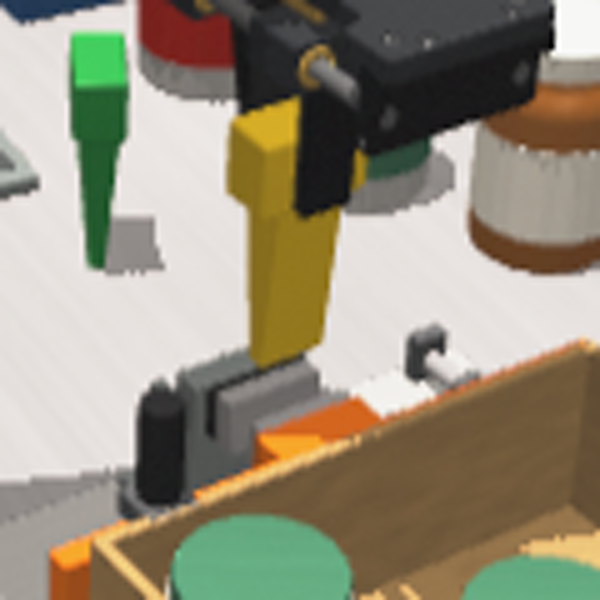

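```bash
python3 -c "
from h import *
s=pickle.load(open('pics/side6.pkl','rb'))
a=np.radians(5.1); ex=np.array([np.cos(a),np.sin(a),0]); ey=np.array([-np.sin(a),np.cos(a),0])
tip=np.array([.5646,-.1169,.1027])
for sx in(-1,1): print(((proj(s,tip+sx*.015*ex-.004*ey)[0]-[320,215]+.5)*5-.5))
# observed at that z
c=lambda x,y,x0,y0,f:((x+.5)/f-.5+x0,(y+.5)/f-.5+y0)
for p in((262,367),(322,347)): print(pix2z(s,*c(*p,320,215,5),.1027), tip-.015*ex-.004*ey,tip+.015*ex-.004*ey)
"
```

```text
[254.05044455 373.46135459]
[315.80507318 350.19716842]
[ 0.55498792 -0.1199022   0.1027    ] [ 0.55001496 -0.12221758  0.1027    ] [ 0.57989619 -0.11955075  0.1027    ]
[ 0.58324185 -0.11878102  0.1027    ] [ 0.55001496 -0.12221758  0.1027    ] [ 0.57989619 -0.11955075  0.1027    ]
```

Emit:
drive_tool(commands=[[[0, 0, 0], [-0.004, 0.001, 0], 255], [[0, 0, 0], [-0.0065, 0.002, 0], 255], [[0, 0, 0], [-0.0065, 0.002, 0.004], 255], [[0, 0, 0], [-0.0065, 0.002, 0.008], 255], [[0, 0, 0], [-0.0065, 0.002, 0.009], 255]])

```text
t: 13.2
tcp_pos: [0.5664, -0.1231, 0.1841]
orientation: [0.675, 0.738, -0.0, -0.0]
ft_force: [-0.6, -0.3, -0.7]
grip_width: 0.293
```

```bash
python3 -c "
from h import *
rows((.562,-.1235,.180,95.1))
s=snap('side','side7')
b=s['frame'];cv2.imwrite('pics/c18.png',cv2.resize(b[235:325,340:420],None,fx=7,fy=6.6,interpolation=cv2.INTER_CUBIC))
"
```

```text
t 13.2 tcp [ 0.5664 -0.1231  0.1841] yaw 95.11 tilt [-1.1e-03  2.0e-04 -1.0e+00] ft [-0.63 -0.34 -0.68] w 0.293
(0.562, -0.1235, 0.18, 95.1) turn [-0.0011, -0.0003, 0.0002] shift [-0.0, -0.0044, 0.0041]
```

View pics/c18.png

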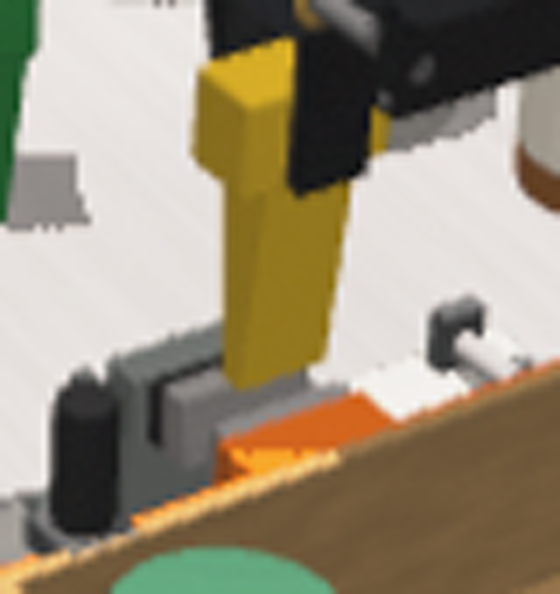

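Emit:
drive_tool(commands=[[[0, 0, 0], [0, -0.004, 0], 255], [[0, 0, 0], [0, -0.004, 0.004], 255], [[0, 0, 0], [0, -0.004, 0.008], 255], [[0, 0, 0], [0, -0.004, 0.012], 255], [[0, 0, 0], [0, -0.004, 0.015], 255]])

```text
t: 13.75
tcp_pos: [0.5627, -0.1235, 0.1694]
orientation: [0.675, 0.738, -0.0, -0.0]
ft_force: [0.2, 0.5, -1.3]
grip_width: 0.297
```

Emit:
drive_tool(commands=[[[0, 0, 0], [0, 0, 0.002], 255], [[0, 0, 0], [0, 0, 0.004], 255], [[0, 0, 0], [0, 0, 0.006], 255], [[0, 0, 0], [0, 0, 0.006], 255], [[0, 0, 0], [0, 0, 0.006], 255]])

```text
t: 14.25
tcp_pos: [0.5628, -0.1236, 0.164]
orientation: [0.675, 0.738, 0.0, -0.0]
ft_force: [-0.0, -0.2, -0.5]
grip_width: 0.292
```

```bash
python3 -c "
from h import *
rows((.562,-.1235,.160,95.1))
s=snap('side','side8')
b=s['frame'];cv2.imwrite('pics/c19.png',cv2.resize(b[235:325,340:420],None,fx=7,fy=6.6,interpolation=cv2.INTER_CUBIC))
s=snap('top','top8')
b=s['frame'];cv2.imwrite('pics/c20.png',cv2.resize(b[226:290,395:475],None,fx=9,fy=9,interpolation=cv2.INTER_CUBIC))
"
```

```text
t 14.25 tcp [ 0.5628 -0.1236  0.164 ] yaw 95.11 tilt [ 0.e+00  1.e-04 -1.e+00] ft [-0.   -0.22 -0.53] w 0.292
(0.562, -0.1235, 0.16, 95.1) turn [0.0, -0.0001, 0.0002] shift [0.0001, -0.0008, 0.004]
```

View pics/c19.png

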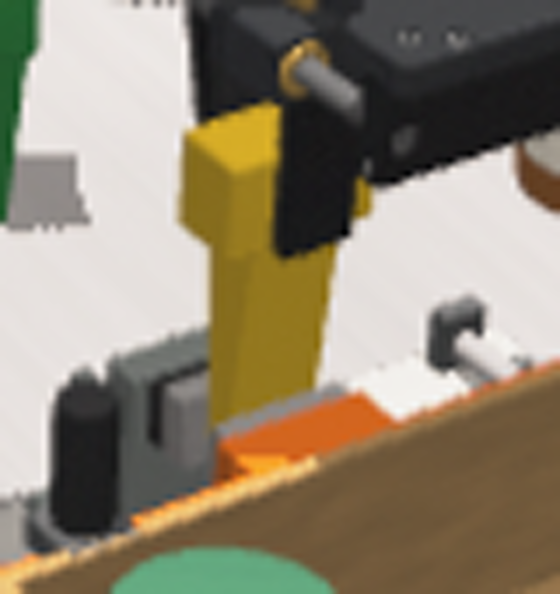

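View pics/c20.png

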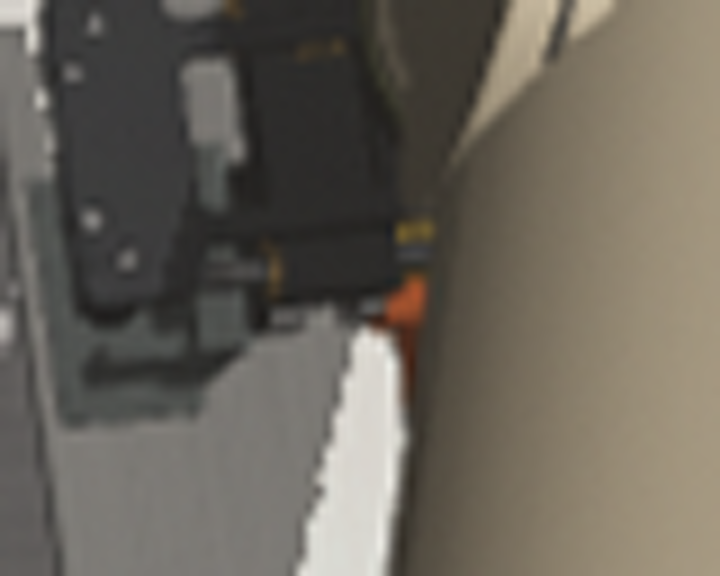

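Tip is inside the mouth, centred between the steel faces (c19 ≈(265,400)), no contact force. Descend gently.

Emit:
drive_tool(commands=[[[0, 0, 0], [0, 0, 0.003], 255], [[0, 0, 0], [0, 0, 0.006], 255], [[0, 0, 0], [0, 0, 0.009], 255], [[0, 0, 0], [0, 0, 0.012], 255], [[0, 0, 0], [0, 0, 0.014], 255]])

```text
t: 14.85
tcp_pos: [0.5627, -0.1236, 0.1495]
orientation: [0.675, 0.738, -0.0, -0.0]
ft_force: [0.6, -0.2, -1.7]
grip_width: 0.293
```

Emit:
drive_tool(commands=[[[0, 0, 0], [0, 0, 0.001], 255], [[0, 0, 0], [0, 0, 0.002], 255], [[0, 0, 0], [0, 0, 0.003], 255], [[0, 0, 0], [0, 0, 0.004], 255], [[0, 0, 0], [0, 0, 0.005], 255]])

```text
t: 15.35
tcp_pos: [0.5629, -0.1233, 0.1449]
orientation: [0.675, 0.738, 0.0, -0.0]
ft_force: [-1.2, 0.5, -0.2]
grip_width: 0.295
```

Emit:
drive_tool(commands=[[[0, 0, 0], [0, 0, 0.001], 255], [[0, 0, 0], [0, 0, 0.002], 255], [[0, 0, 0], [0, 0, 0.003], 255], [[0, 0, 0], [0, 0, 0.004], 255], [[0, 0, 0], [0, 0, 0.005], 255]])

```text
t: 15.85
tcp_pos: [0.5633, -0.1231, 0.1407]
orientation: [0.675, 0.738, 0.001, 0.0]
ft_force: [-2.5, 4.4, 10.7]
grip_width: 0.292
```

Emit:
drive_tool(commands=[[[0, 0, 0], [0, 0, 0.001], 255], [[0, 0, 0], [0, 0, 0.002], 255], [[0, 0, 0], [0, 0, 0.003], 255], [[0, 0, 0], [0, 0, 0.003], 255], [[0, 0, 0], [0, 0, 0.003], 255]])

```text
t: 16.35
tcp_pos: [0.5639, -0.123, 0.1389]
orientation: [0.675, 0.738, 0.001, 0.001]
ft_force: [-4.3, 5.2, 17.1]
grip_width: 0.296
```

Emit:
drive_tool(commands=[[[0, 0, 0], [0, 0, -0.001], 255], [[0, 0, 0], [0, 0, -0.001], 0], [[0, 0, 0], [0, 0, -0.001], 0], [[0, 0, 0], [0, 0, -0.001], 0], [[0, 0, 0], [0, 0, -0.001], 0]])

```text
t: 16.85
tcp_pos: [0.5626, -0.1239, 0.1376]
orientation: [0.675, 0.738, -0.0, -0.0]
ft_force: [0.1, 0.0, 0.7]
grip_width: 0.571
```

Emit:
drive_tool(commands=[[[0, 0, 0], [0, 0, -0.015], 40], [[0, 0, 0], [0, 0, -0.04], 40], [[0, 0, 0], [0, 0, -0.055], 40], [[0, 0, 0], [0, 0, -0.06], 255], [[0, 0, 0], [0, 0, -0.06], 255]])

```text
t: 17.35
tcp_pos: [0.5632, -0.1236, 0.1987]
orientation: [0.675, 0.738, 0.001, 0.0]
ft_force: [0.6, 0.0, 0.0]
grip_width: 0.733
```

Emit:
drive_tool(commands=[[[0, 0, 0], [0, 0, 0], 255], [[0, 0, 0], [0, 0, 0], 255], [[0, 0, 0], [0, 0, 0], 255], [[0, 0, 0], [0, 0, 0], 255], [[0, 0, 0], [0, 0, 0], 255]], grip_force=15)

```text
t: 17.85
tcp_pos: [0.5627, -0.1236, 0.1977]
orientation: [0.675, 0.738, -0.0, -0.0]
ft_force: [0.6, -0.4, 0.0]
grip_width: 0.291
```

```bash
python3 -c "
from h import *
rows((.562,-.1235,.165,95.1))
s=snap('side','side9')
b=s['frame'];cv2.imwrite('pics/c21.png',cv2.resize(b[225:325,330:430],None,fx=6,fy=6,interpolation=cv2.INTER_CUBIC))
"
```

```text
t 17.85 tcp [ 0.5627 -0.1236  0.1977] yaw 95.11 tilt [-4.e-04  0.e+00 -1.e+00] ft [ 0.59 -0.35  0.03] w 0.291
(0.562, -0.1235, 0.165, 95.1) turn [-0.0004, -0.0001, 0.0001] shift [0.0002, -0.0007, 0.0327]
```

View pics/c21.png

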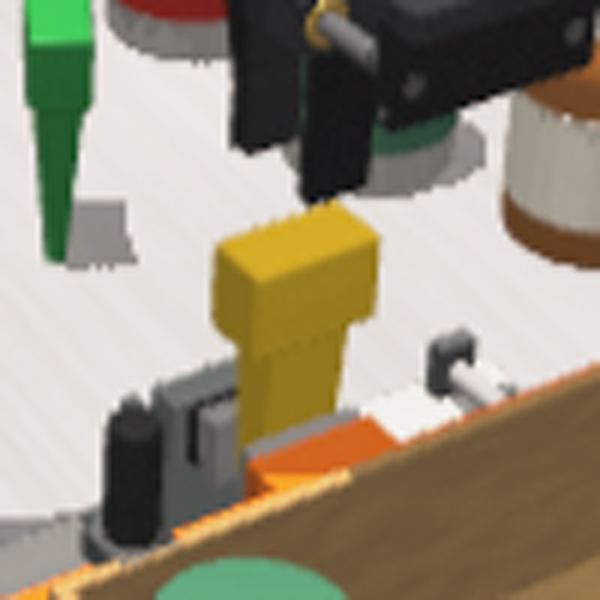

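Wedge stands upright in the slot by itself. Now press on its head with closed fingers.

Emit:
drive_tool(commands=[[[0, 0, 0], [0.001, -0.001, 0], 255], [[0, 0, 0], [0.001, -0.001, 0], 255], [[0, 0, 0], [0.001, -0.001, 0.008], 255], [[0, 0, 0], [0.001, -0.001, 0.016], 255], [[0, 0, 0], [0.001, -0.001, 0.022], 255]])

```text
t: 18.4
tcp_pos: [0.5613, -0.1226, 0.1747]
orientation: [0.675, 0.738, -0.0, -0.0]
ft_force: [-0.4, -0.3, 0.1]
grip_width: 0.007
```

Emit:
drive_tool(commands=[[[0, 0, 0], [0, 0, 0.001], 255], [[0, 0, 0], [0, 0, 0.002], 255], [[0, 0, 0], [0, 0, 0.003], 255], [[0, 0, 0], [0, 0, 0.004], 255], [[0, 0, 0], [0, 0, 0.004], 255]])

```text
t: 18.9
tcp_pos: [0.5618, -0.1227, 0.172]
orientation: [0.675, 0.738, 0.0, 0.0]
ft_force: [0.2, 0.8, -0.9]
grip_width: 0.005
```

Emit:
drive_tool(commands=[[[0, 0, 0], [0, 0, 0.0005], 255], [[0, 0, 0], [0, 0, 0.001], 255], [[0, 0, 0], [0, 0, 0.0015], 255], [[0, 0, 0], [0, 0, 0.002], 255], [[0, 0, 0], [0, 0, 0.002], 255]])

```text
t: 19.4
tcp_pos: [0.5619, -0.1227, 0.1705]
orientation: [0.675, 0.738, 0.0, 0.0]
ft_force: [-2.1, 0.7, 6.1]
grip_width: 0.005
```

Emit:
drive_tool(commands=[[[0, 0, 0], [0, 0, 0.0005], 255], [[0, 0, 0], [0, 0, 0.001], 255], [[0, 0, 0], [0, 0, 0.001], 255], [[0, 0, 0], [0, 0, 0.001], 255], [[0, 0, 0], [0, 0, 0.001], 255]])

```text
t: 19.9
tcp_pos: [0.5624, -0.1227, 0.1704]
orientation: [0.675, 0.738, 0.001, 0.001]
ft_force: [-2.5, 1.3, 11.8]
grip_width: 0.004
```

Emit:
drive_tool(commands=[[[0, 0, 0], [0, 0, 0.0005], 255], [[0, 0, 0], [0, 0, 0.001], 255], [[0, 0, 0], [0, 0, 0.001], 255], [[0, 0, 0], [0, 0, 0.001], 255], [[0, 0, 0], [0, 0, 0.001], 255]])

```text
t: 20.4
tcp_pos: [0.5629, -0.1226, 0.1702]
orientation: [0.675, 0.738, 0.001, 0.001]
ft_force: [-2.8, 1.7, 14.9]
grip_width: 0.006
```

Emit:
drive_tool(commands=[[[0, 0, 0], [0, 0, 0.0005], 255], [[0, 0, 0], [0, 0, 0.0005], 255], [[0, 0, 0], [0, 0, 0.0005], 255], [[0, 0, 0], [0, 0, 0.0005], 255], [[0, 0, 0], [0, 0, 0.0005], 255]])

```text
t: 20.9
tcp_pos: [0.5632, -0.1226, 0.17]
orientation: [0.675, 0.738, 0.002, 0.001]
ft_force: [-3.7, 1.8, 19.6]
grip_width: 0.008
```

Emit:
drive_tool(commands=[[[0, 0, 0], [0, 0, 0.0005], 255], [[0, 0, 0], [0, 0, 0.0005], 255], [[0, 0, 0], [0, 0, 0.0005], 255], [[0, 0, 0], [0, 0, 0.0005], 255], [[0, 0, 0], [0, 0, 0.0005], 255]])

```text
t: 21.4
tcp_pos: [0.5634, -0.1226, 0.1698]
orientation: [0.675, 0.738, 0.002, 0.001]
ft_force: [-2.8, 2.0, 20.1]
grip_width: 0.002
```

Emit:
drive_tool(commands=[[[0, 0, 0], [0, 0, 0.0005], 255], [[0, 0, 0], [0, 0, 0.0005], 255], [[0, 0, 0], [0, 0, 0.0005], 255], [[0, 0, 0], [0, 0, 0.0005], 255], [[0, 0, 0], [0, 0, 0.0005], 255]])

```text
t: 21.9
tcp_pos: [0.5636, -0.1226, 0.1696]
orientation: [0.675, 0.738, 0.002, 0.002]
ft_force: [-4.0, 1.7, 22.8]
grip_width: 0.008
```

Emit:
drive_tool(commands=[[[0, 0, 0], [0, 0, 0.0004], 255], [[0, 0, 0], [0, 0, 0.0004], 255], [[0, 0, 0], [0, 0, 0.0004], 255], [[0, 0, 0], [0, 0, 0.0004], 255], [[0, 0, 0], [0, 0, 0.0004], 255]])

```text
t: 22.4
tcp_pos: [0.5638, -0.1226, 0.1694]
orientation: [0.675, 0.738, 0.002, 0.002]
ft_force: [-4.4, 2.7, 23.9]
grip_width: 0.01
```

Emit:
drive_tool(commands=[[[0, 0, 0], [0, 0, 0], 255], [[0, 0, 0], [0, 0, 0], 255], [[0, 0, 0], [0, 0, 0], 255], [[0, 0, 0], [0, 0, 0], 255], [[0, 0, 0], [0, 0, 0], 255]])

```text
t: 22.9
tcp_pos: [0.5638, -0.1226, 0.1694]
orientation: [0.675, 0.738, 0.002, 0.002]
ft_force: [-4.0, 1.9, 23.8]
grip_width: 0.007
```

Emit:
drive_tool(commands=[[[0, 0, 0], [0, 0, -0.002], 255], [[0, 0, 0], [0, 0, -0.005], 255], [[0, 0, 0], [0, 0, -0.005], 255], [[0, 0, 0], [0, 0, -0.003], 255], [[0, 0, 0], [0, 0, -0.002], 255]])

```text
t: 23.4
tcp_pos: [0.5621, -0.1228, 0.1693]
orientation: [0.675, 0.738, 0.001, 0.0]
ft_force: [-5.2, 2.0, 21.0]
grip_width: 0.002
```

Emit:
drive_tool(commands=[[[0, 0, 0], [0, 0, 0.0005], 255], [[0, 0, 0], [0, 0, 0.001], 255], [[0, 0, 0], [0, 0, 0.0013], 255], [[0, 0, 0], [0, 0, 0.0016], 255], [[0, 0, 0], [0, 0, 0.0016], 255]])

```text
t: 23.9
tcp_pos: [0.5629, -0.1228, 0.169]
orientation: [0.675, 0.738, 0.001, 0.001]
ft_force: [-6.8, 1.9, 24.3]
grip_width: 0.005
```

Emit:
drive_tool(commands=[[[0, 0, 0], [0, 0, 0], 255], [[0, 0, 0], [0, 0, 0], 255], [[0, 0, 0], [0, 0, 0], 255], [[0, 0, 0], [0, 0, 0.0004], 255], [[0, 0, 0], [0, 0, 0.0004], 255]])

```text
t: 24.4
tcp_pos: [0.5631, -0.1228, 0.1689]
orientation: [0.675, 0.738, 0.002, 0.001]
ft_force: [-6.0, 2.1, 26.0]
grip_width: 0.007
```

Emit:
drive_tool(commands=[[[0, 0, 0], [0, 0, 0], 255], [[0, 0, 0], [0, 0, 0], 255], [[0, 0, 0], [0, 0, 0], 255], [[0, 0, 0], [0, 0, 0], 255], [[0, 0, 0], [0, 0, 0], 255]])

```text
t: 24.9
tcp_pos: [0.5631, -0.1228, 0.1689]
orientation: [0.675, 0.738, 0.002, 0.001]
ft_force: [-6.5, 2.1, 26.7]
grip_width: 0.004
```

Steady at 26 N with no movement. Retract straight up and check.

Emit:
drive_tool(commands=[[[0, 0, 0], [0, 0, -0.005], 255], [[0, 0, 0], [0, 0, -0.02], 255], [[0, 0, 0], [0, 0, -0.05], 255], [[0, 0, 0], [0, 0, -0.09], 255], [[0, 0, 0], [0, 0, -0.11], 255]])

```text
t: 25.4
tcp_pos: [0.5623, -0.1232, 0.2796]
orientation: [0.675, 0.738, 0.001, 0.001]
ft_force: [1.3, -0.4, -0.9]
grip_width: 0.006
```

Emit:
drive_tool(commands=[[[0, 0, 0], [0.04, 0, 0], 255], [[0, 0, 0], [0.08, -0.02, 0], 255], [[0, 0, 0], [0.12, -0.05, 0], 255], [[0, 0, 0], [0.16, -0.08, 0], 255], [[0, 0, 0], [0.2, -0.1, 0], 255]])

```text
t: 25.9
tcp_pos: [0.4424, 0.0685, 0.2766]
orientation: [0.675, 0.738, 0.0, 0.0]
ft_force: [0.8, 1.7, -0.6]
grip_width: 0.005
```

```bash
python3 -c "
from h import *
rows()
s=snap('side','side10')
b=s['frame'];cv2.imwrite('pics/c22.png',cv2.resize(b[225:325,330:430],None,fx=6,fy=6,interpolation=cv2.INTER_CUBIC))
s=snap('top','top10')
"
```

```text
t 25.9 tcp [0.4424 0.0685 0.2766] yaw 95.1 tilt [ 4.e-04  1.e-04 -1.e+00] ft [ 0.78  1.69 -0.61] w 0.005
```

View pics/c22.png

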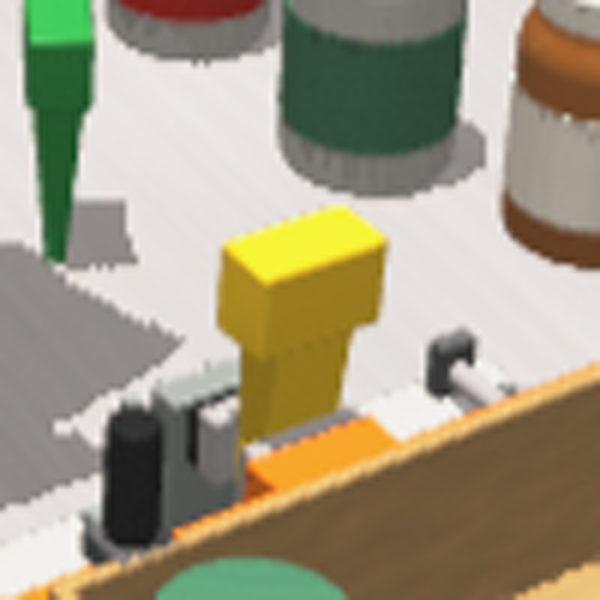

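View pics/top10.png

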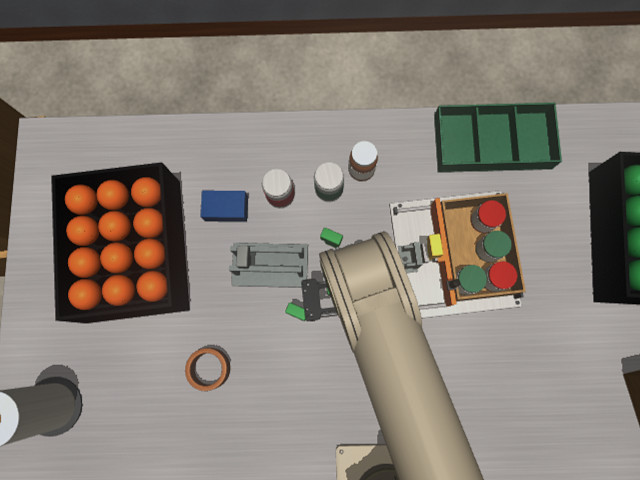

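View pics/side10.png

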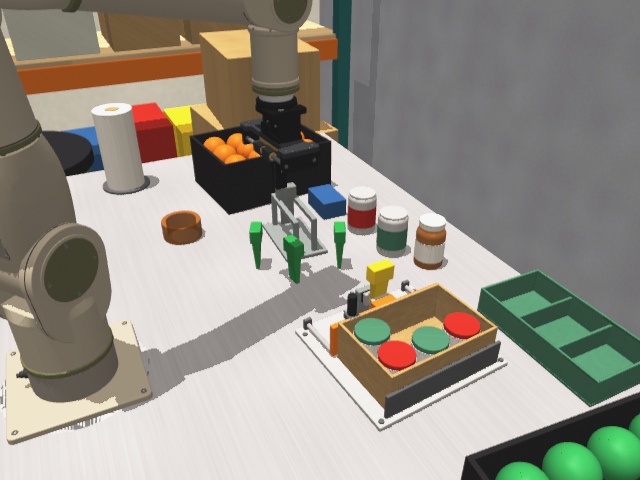

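```bash
python3 -c "
from h import *
print(env.hand_in()); print(env.get_obs()['t'])"
```

```text
the job is handed in; nothing more can be done
None
the job is handed in; nothing more can be done
```

The job is handed in: the fence is home against the carton and the yellow wedge is jammed in the slot. It took about 26 s of the 70 s allowed.

- **Fence:** I pinched the handle and slid it 10.3 mm until it hit the firm stop, where the force rose to 11 N. The pictures show the fence resting against the carton.
- **Wedge:** I took the yellow wedge from the rack, lowered it tip-down into the slot and felt it bind with the tip about 34 mm below the mouth. I then let go and pressed its head with closed fingers.
- **Tightness:** The push peaked at a measured 26.7 N. The wedge had sunk roughly 4–5 mm since it first bound, and it stayed still while I held about 26 N for half a second. An earlier hold at 24 N was also steady, but pressing again let it settle about 0.4 mm more.
- **Last pictures:** The wedge stands by itself. The grey spare, the green look-alike wedges and the other things on the table look untouched. One green wedge is partly hidden by the arm in the top view but shows in the side view. The gripper was clear of everything.
- **Small deviation:** During pressing the fingers slid slightly and pushed sideways on the head with about 6 N. The head moved about 2 mm along the slot, with perhaps 1° of lean.

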